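# Take the leaking vial out with tongs and hold it for disinfection

### The arm

A 7-joint arm with a two-finger parallel gripper is mounted at the origin on a cart in front of the work surface, level with it; the furniture and walls round the work are solid. World frame = base frame: x ahead of the robot, y to its left, z up, the work surface at z = 0. Lengths are in m, angles in rad, forces in N, time in s.
With the tool pointing down it reaches from about 0.35 to 0.9 m from the base axis. Payload 19.9 kg.
Tool frame: the origin (TCP) lies at the very end of the fingers, on their centre line; the grasp point (between the pads) lies 19 mm behind it; z points along the fingers, y is the direction in which the jaws open and shut (so a half turn about z gives the same grasp; the last joint's range is limited). The gripper opens to 94 mm and grips with 3 to 60 N. Pads are 16 mm wide; open, the fingers measure 119 mm over their backs; the gripper's body (75 mm by 177 mm) begins 78 mm behind the grasp point.
Start: joints at [-1.304, 0.417, -0.01, 1.614, 0.005, 1.111, -0.053], TCP at [0.19, 0.595, 0.205] pointing down, gripper open.
Joint ranges: [-2.81, 2.81], [-0.39, 2.02], [-1.27, 1.25], [0.06, 2.57], [-1.19, 4.33], [0.19, 2], [-2.82, 2.82]. Speed limits (rad/s): [1.89, 1.89, 2.39, 2.39, 3.01, 3.01, 3.01].

### API

Orientations are given as a unit quaternion [w, x, y, z].
In Python, from rig import robot, viewer gives the robot as it stands.
- The arm moves only by the tool drive_tool, never from a script. Its argument "increments" is text: rows parted by semicolons, each of 4 numbers parted by spaces: the shift along the tool's x, y, z in cm, then the turn about the tool's z in degrees. In form: tx ty tz spin; .... A call has 1 to 8 rows; each row shifts and turns the pose as measured when the row begins, along the tool's axes as they then stand; what a row does not reach is not made up. A row lasts 1/10 s, in which the tool goes at most 50 mm and 8.59 degrees, less where a joint would pass 70% of its speed; a pose out of reach is approached as far as the arm can. A call with a gripper value outside its range is refused whole. "grip" is the finger opening in cm, from 0 to 9.4, set as the call begins (left out, the last holds). The fingers move at their own pace and stop on an object; "grip_force" is the grip in N (left out, the last holds). Time passes only in rows, so rows that do not move let the fingers close. It gives the time, the measured TCP pose, the force and the opening at its end, in the units of the state.
- robot.get_obs(): the state, without advancing time (a new reading comes with each control period).
- viewer.get_image(name): name is "scene" or "top"; returns the picture (384x512x3 uint8, red, green, blue); there is no depth.
- viewer.camera_params(name): a dict with "vertical_fov" (degrees; the focal length in pixels is half the picture's height over the tangent of half this angle, whatever the lens; pixels are square), "cx", "cy" (the principal point, pixels), "view" (4x4, takes a point from world to camera coordinates). Camera axes: x right, y up, looking along -z (the intrinsics and any distortion apply to the point x, -y, -z); pixel columns grow to the right and rows downward; lengths in m; the calibration is good to about 2 mm. A picture is of the moment at which its call begins. camera_params takes no time and is no camera call.
- robot.job_done(): hands the job in, once; it reports no verdict.
The state is a dict: "t": time; "joint_positions": joint angles; "joint_velocities": joint speeds; "joint_efforts": joint torques, N m; "eef_pos": TCP position; "tcp_rot": TCP orientation; "wrist_force": force on the tool from outside, world axes, zero at the start; "ft_torque": the same for the moment, N m; "opening": finger opening in m.
Only numpy, scipy, OpenCV 4.12 (cv2) and the standard library are available. Lean on these libraries where they do the work, as an engineer would, in place of code of your own. Each camera call takes 0.05 s, during which the arm holds its last target.

### The job

The green-capped vial has leaked, so nothing of the robot itself may touch it: pick up the spring tongs, close their jaws on the green-capped vial and lift it out of the aluminium block, leaving the red- and white-capped vials standing in their wells. Finish while still holding it in the tongs, upright and still, over the middle of the white gauze pad with its bottom at least 8 cm above the pad, so that a colleague can spray it with disinfectant and the drips fall on the pad.

Things in the scene. Friction and masses are not known exactly. Their poses are not given: they have to be found in the camera images.
- tongs: steel spring tongs, 209 mm long, 98 g, lying on edge on the table so that they open sideways. Origin: on the underside, midway between the two grey grips, about 10 mm behind the point of balance; x runs along the tongs to the jaws (tips at +110 mm; the round bow behind ends at -99 mm), y from the right arm to the left arm, z up. Steel strips 20 mm tall
- grip_center (a point): midway between the grips, 22 mm above the tongs' origin. Each arm has a flat grey plastic grip 62 mm long (along x) and 28 mm tall, to be pinched along y. Outer faces of the grips: 53 mm apart when spread (untouched), 36 mm when the jaws fit a 20 mm vial. The springs push each grip out with 4 N when spread, 9 N when closed on the vial
- jaw_center (a point): midway between the jaws, where a gripped vial's axis lies: 100 mm ahead of and 12 mm above the tongs' origin. Jaws: V-shaped steel plates with upright faces, 16 mm tall (8 mm above and below), for a round upright body. 49 mm free between them when spread, 2.2 mm less per mm squeezed at the grips (about 35 mm at 47 mm over the grips); spread, they reach 34 mm to either side
- tongs_left: left (+y) arm of the tongs with its grip and jaw, sprung outwards. Origin on its hinge, 85 mm behind and 14 mm to the left of the tongs' origin; swings 0.10 rad inwards from spread to closed on a vial. 1 N more at the jaw takes 2.2 N more at the grip
- tongs_right: right (-y) arm of the tongs, the mirror image of the left one
- vial_green: the leaking vial: clear, with a green cap, 72 mm tall, about 25 g, standing in a well of the block. Origin at the centre of its bottom, z along the vial to the cap. Body 20 mm in diameter up to 56 mm, cap 23 mm in diameter from 56 to 72 mm
- vial_red: the same kind of vial with a red cap, in another well of the block
- vial_white: the same kind of vial with a white cap, in another well of the block
- rack: fixed aluminium block with grey end caps, 50 x 178 mm, 28 mm tall (caps 30); origin at the centre of its underside on the table, y along the row of wells, x across it, away from the robot. Three wells at y = -58, 0 and +58 mm, 23.5 mm wide, 22 mm deep (floor 6 mm above the table), hold one vial each in any order; the vial bodies show from 28 to 62 mm above the table. Two thin wells between them are empty
- gauze_pad: white folded gauze pad, 80 x 80 x 12 mm, fixed on the table; origin at the centre of its underside, z up

How it is judged:
By the outcome, as a careful person would: the job done as asked, in the order asked, and still so for the second after the job is handed in, while the arm keeps its last pose, push and grip.
It also fails if it takes over 43 s, if anything falls off the work surface, if the arm or the gripper's body presses on something with over 40 N, if the wrist force passes 120 N, or if a joint passes its speed limit or range.

## Working session

There is one attempt and no reset: what is moved stays moved. The work goes in short steps, Python scripts to look and compute and a tool call to move; the robot and the scene stay as the last step left them, time stands still between calls to the robot, and variables do not carry over. Pictures are saved under pics/ and viewed, and the job is handed in when it is done.

Besides the shell and the picture viewer there is one more tool, called after "Emit:" by a JSON object that holds its "method" and its "body". drive_tool: Moves the arm, as the interface text tells. Its arguments: {"type":"object","properties":{"increments":{"type":"string"},"grip":{"type":"number"},"grip_force":{"type":"number"}},"required":["increments"]}

```bash
mkdir -p pics; ls; python3 - <<'E'
from rig import robot, viewer
import cv2,json
o=robot.get_obs()
for k in o: print(k,o[k])
for n in("scene","top"):
    im=viewer.get_image(n); cv2.imwrite(f"pics/{n}0.png",im[:,:,::-1])
    print(n,viewer.camera_params(n))
E
```

```text
pics
t 0.0
joint_positions [-1.30346047  0.41797764 -0.01030265  1.61419005  0.00468614  1.11073575
 -0.05299968]
joint_velocities [-0.00271491  0.0011817  -0.00066287 -0.00022123  0.00030825  0.00022943
 -0.00091832]
joint_efforts [-7.86879154e-04 -8.51279426e+01  6.38323724e-01 -4.25991082e+01
 -4.89628874e-02  1.87769788e-02  9.45694501e-05]
eef_pos [0.18985635 0.59504443 0.20481634]
tcp_rot [-5.80245327e-05  1.53803886e-01  9.88101184e-01 -6.40797763e-04]
wrist_force [ 0.57279269  0.18584153 -0.3369024 ]
ft_torque [ 0.01956338  0.05301397 -0.00330931]
opening 0.0935601015526727
scene {'vertical_fov': 45.088981243753, 'cx': 242.9798388447867, 'cy': 193.68985843640857, 'view': array([[ 0.63783684, -0.76994086,  0.01884792, -0.43039467],
       [ 0.36206289,  0.3213612 ,  0.87500711, -0.18079623],
       [-0.67976071, -0.55128764,  0.48374302, -0.6471856 ],
       [ 0.        ,  0.        ,  0.        ,  1.        ]])}
top {'vertical_fov': 46.25584696283852, 'cx': 253.7846744627558, 'cy': 182.4414319316406, 'view': array([[ 0.02675525, -0.99918306,  0.03028795, -0.17539158],
       [ 0.98869779,  0.03092133,  0.14669885, -0.4974919 ],
       [-0.14751555,  0.02602067,  0.98871739, -0.87074877],
       [ 0.        ,  0.        ,  0.        ,  1.        ]])}
```

View pics/scene0.png

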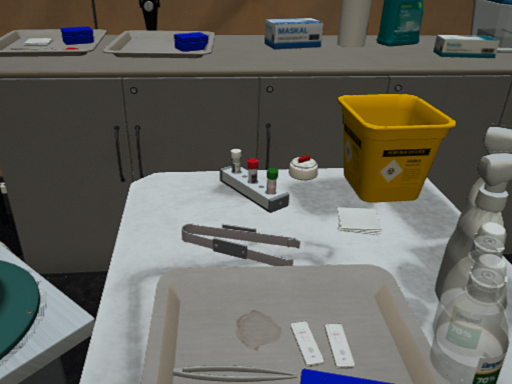

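View pics/top0.png

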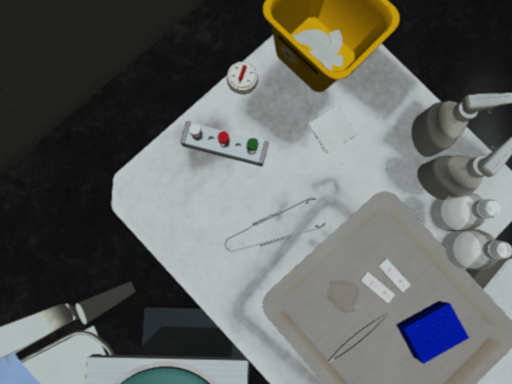

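```bash
cat > h.py <<'E'
import numpy as np, cv2
from rig import robot, viewer
def K(n):
    p=viewer.camera_params(n); f=192/np.tan(np.radians(p['vertical_fov'])/2)
    return f,p['cx'],p['cy'],np.array(p['view'])
def ray(n,u,v):
    f,cx,cy,V=K(n); R=V[:3,:3]; C=-R.T@V[:3,3]
    return C, R.T@np.array([(u-cx)/f,-(v-cy)/f,-1])
def onz(n,u,v,z):
    C,d=ray(n,u,v); return C+d*(z-C[2])/d[2]
def proj(n,P):
    f,cx,cy,V=K(n); c=V[:3,:3]@np.asarray(P)+V[:3,3]
    return np.array([cx+f*c[0]/-c[2], cy-f*c[1]/-c[2]])
def tri(u1,u2):
    C1,d1=ray("top",*u1);C2,d2=ray("scene",*u2)
    A=np.stack([d1,-d2],1);s=np.linalg.lstsq(A,C2-C1,rcond=None)[0]
    a=C1+s[0]*d1;b=C2+s[1]*d2
    return (a+b)/2,np.linalg.norm(a-b)
def img(n): return cv2.cvtColor(viewer.get_image(n),cv2.COLOR_RGB2BGR)
def crop(im,x0,y0,w,h,s,fn):
    cv2.imwrite(fn,cv2.resize(im[y0:y0+h,x0:x0+w],None,fx=s,fy=s,interpolation=cv2.INTER_CUBIC))
E
python3 - <<'E'
from h import *
t=cv2.imread("pics/top0.png");s=cv2.imread("pics/scene0.png")
crop(t,170,100,200,150,4,"pics/t0c.png")
crop(s,170,140,200,140,4,"pics/s0c.png")
for n,im in(("top",t),("scene",s)):
    hsv=cv2.cvtColor(im,cv2.COLOR_BGR2HSV)
    for c,lo,hi in(("g",(50,120,30),(75,255,255)),("r",(0,150,60),(8,255,255)),("r2",(172,150,60),(180,255,255))):
        m=cv2.inRange(hsv,lo,hi)
        k,l,st,ce=cv2.connectedComponentsWithStats(m)
        for i in range(1,k):
            if st[i,4]>15: print(n,c,st[i],ce[i].round(1))
E
```

```text
top g [248 139   9  11  80] [252.  143.8]
top r [239  66   7  14  34] [242.1  72.4]
top r2 [219 132  10  11  91] [223.2 137.1]
scene g [267 168  11  11  99] [272.  172.9]
scene g [486 372  11   5  24] [492.1 374.5]
scene g [475 375  10   3  21] [479.8 375.9]
scene g [486 380   9   4  21] [490.1 381.9]
scene r [299 155  12   8  57] [304.1 158.2]
scene r2 [247 158  11  11 101] [252.4 162.8]
```

View pics/t0c.png

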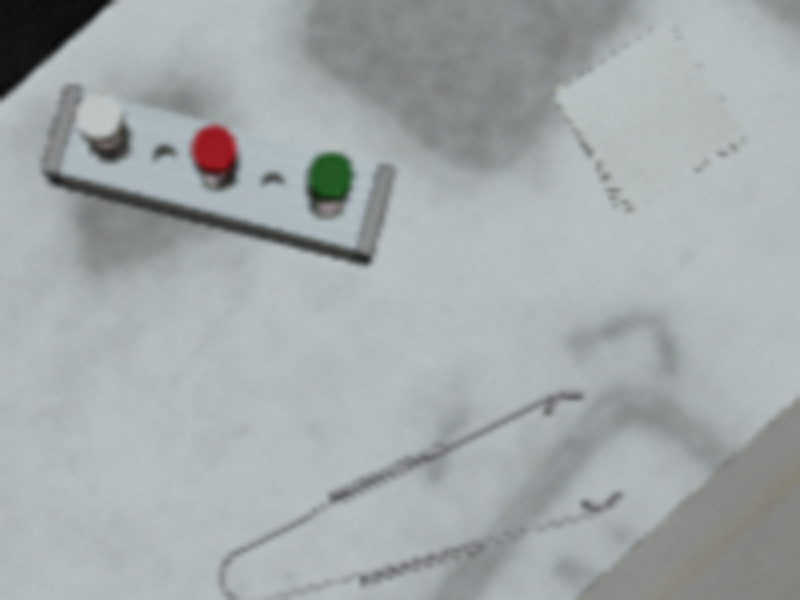

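View pics/s0c.png

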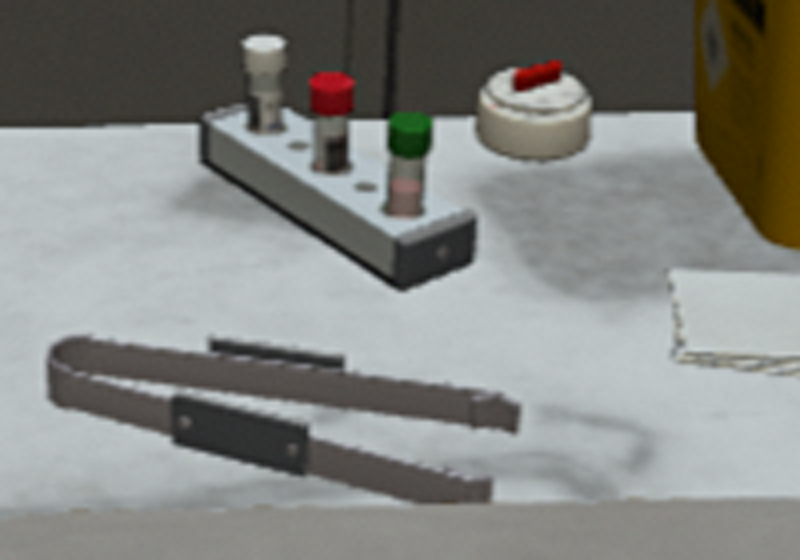

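```bash
python3 - <<'E'
from h import *
T=lambda x,y:(x/4+170-.4,y/4+100-.4)
S=lambda x,y:(x/4+170-.4,y/4+140-.4)
print("green",tri((252,143.8),(272,172.9)),"red",tri((223.2,137.1),(252.4,162.8)))
for n,p in(("gtop",T(330,172)),("rtop",T(214,145)),("wtop",T(101,115))): print(n,onz("top",*p,.078))
# grips top edges
for n,a,z in(("Lg0",T(330,497),.036),("Lg1",T(440,450),.036),("Rg0",T(360,582),.036),("Rg1",T(482,549),.036),("Ltip",T(582,396),.02),("Rtip",T(620,494),.02),("bow",T(222,578),.02)):
    print(n,onz("top",*a,z))
print("rack corners",[onz("top",*T(*c),.03).round(4) for c in((70,86),(394,166),(368,260),(46,178))])
print("pad",[onz("top",*T(*c),.012).round(4) for c in((556,92),(678,28),(745,140),(628,210))])
sc=[S(172,400),S(305,443)]
print("scene Rgrip top",[onz("scene",*c,.036) for c in sc],"Lgrip",[onz("scene",*S(*c),.036) for c in((210,340),(344,357))])
E
```

```text
green (array([ 0.57483591, -0.15492277,  0.0726893 ]), np.float64(0.0013116064164042883)) red (array([ 0.58593507, -0.09716524,  0.07288244]), np.float64(7.420117063422863e-05))
gtop [ 0.57554966 -0.15444885  0.078     ]
rtop [ 0.58718452 -0.09714051  0.078     ]
wtop [ 0.60039162 -0.04120031  0.078     ]
Lg0 [ 0.41888222 -0.15984749  0.036     ]
Lg1 [ 0.44407537 -0.2146386   0.036     ]
Rg0 [ 0.37711151 -0.17593804  0.036     ]
Rg1 [ 0.39511033 -0.23659712  0.036     ]
Ltip [ 0.47548695 -0.28896465  0.02      ]
Rtip [ 0.42554546 -0.3088631   0.02      ]
bow [ 0.37738561 -0.10674548  0.02      ]
rack corners [array([ 0.6283, -0.0191,  0.03  ]), array([ 0.5914, -0.1885,  0.03  ]), array([ 0.5414, -0.1762,  0.03  ]), array([ 0.579 , -0.0092,  0.03  ])]
pad [array([ 0.6393, -0.2753,  0.012 ]), array([ 0.6772, -0.3408,  0.012 ]), array([ 0.6165, -0.3767,  0.012 ]), array([ 0.5762, -0.3141,  0.012 ])]
scene Rgrip top [array([ 0.36676152, -0.18813505,  0.036     ]), array([ 0.37986251, -0.24947739,  0.036     ])] Lgrip [array([ 0.4117649 , -0.16912985,  0.036     ]), array([ 0.44012844, -0.22208559,  0.036     ])]
```

```bash
python3 - <<'E'
from h import *
T=lambda x,y:(x/4+170-.4,y/4+100-.4)
S=lambda x,y:(x/4+170-.4,y/4+140-.4)
print(-K("scene")[3][:3,:3].T@K("scene")[3][:3,3])
for n,a,b in(("Lg0",(330,497),(210,340)),("Lg1",(440,450),(344,357)),("Rg0",(360,582),(172,400)),("Rg1",(482,549),(305,443)),("Ltip",(582,396),(519,402)),("Rtip",(620,494),(492,480)),("bow",(222,578),(50,350))):
    print(n,tri(T(*a),S(*b)))
t=cv2.imread("pics/top0.png");s=cv2.imread("pics/scene0.png")
crop(t,220,190,110,70,7,"pics/t0d.png")
crop(s,175,215,130,55,6,"pics/s0d.png")
E
```

```text
[-0.09995017 -0.63006297  0.47938155]
Lg0 (array([ 0.41990601, -0.16065108,  0.02838362]), np.float64(0.0017062635432664747))
Lg1 (array([ 0.4455084 , -0.21620364,  0.03061608]), np.float64(0.0029309707609498563))
Rg0 (array([ 0.37768854, -0.17687445,  0.02514913]), np.float64(0.001328482104988806))
Rg1 (array([ 0.39524052, -0.2378138 ,  0.02209467]), np.float64(0.0008435753473075615))
Ltip (array([ 0.47577052, -0.28925314,  0.02412091]), np.float64(0.0024199577580369335))
Rtip (array([ 0.42613888, -0.30953804,  0.02067458]), np.float64(0.0020108891888148362))
bow (array([ 0.37635978, -0.10583758,  0.02093661]), np.float64(0.00276710652635395))
```

View pics/t0d.png

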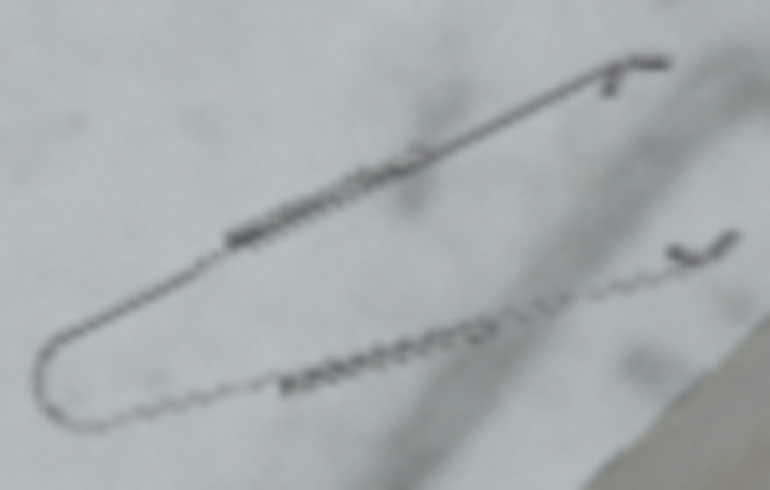

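View pics/s0d.png

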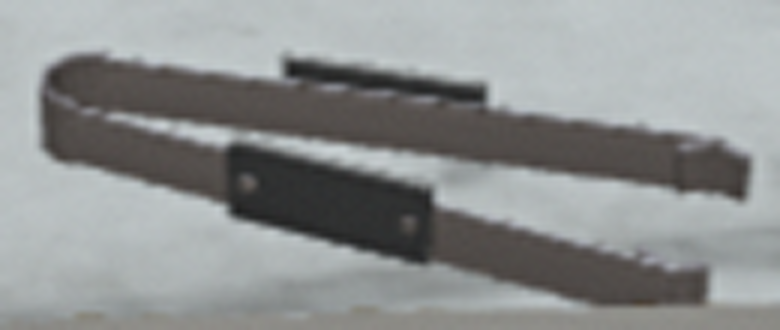

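```bash
cat >> h.py <<'E'
def wrap(a): return (a+180)%360-180
def need(target, head):
    """tool deltas to put TCP at target with tool y along heading+90 (heading: tongs x dir in deg)"""
    from scipy.spatial.transform import Rotation as R
    o=robot.get_obs(); q=o['tcp_rot']; M=R.from_quat([q[1],q[2],q[3],q[0]]).as_matrix()
    d=M.T@(np.asarray(target)-o['eef_pos'])*100
    ay=np.degrees(np.arctan2(M[1,1],M[0,1]))
    sp=-wrap(head+90-ay)
    print("t",round(o['t'],2),"tcp",o['eef_pos'].round(4),"tooly",round(ay,2),"tilt",M[:,2].round(3),"open",round(o['opening'],4),"F",o['wrist_force'].round(2),"q",o['joint_positions'].round(2))
    print("need cm",d.round(2),"spin",round(sp,2))
E
python3 - <<'E'
from h import *
print("tcp in top",proj("top",[.19,.595,.205]),"finger R",proj("top",[.358,-.218,.003]),proj("top",[.327,-.23,.1]))
print("bottle base",onz("top",425,145,0),onz("top",465,185,0),"bin",onz("top",320,88,0), "teal z0/z.15",onz("top",170,370,0),onz("top",170,370,.15))
print("scene tray edge",onz("scene",165,272,.02),onz("top",265,300,.03), onz("scene",455,290,0),onz("scene",390,200,0))
need([.4085,-.197,.12],-67.4)
E
```

```text
tcp in top [-247.26731443  354.9387129 ] finger R [279.06936824 255.16044669] [289.80715318 273.11472407]
bottle base [ 0.60176297 -0.53043892  0.        ] [ 0.51685462 -0.61453009  0.        ] bin [ 0.72192785 -0.30142474  0.        ] teal z0/z.15 [ 0.12788495 -0.00613669  0.        ] [ 0.16625109 -0.02706969  0.15      ]
scene tray edge [ 0.26962453 -0.17674555  0.02      ] [ 0.27033166 -0.18950718  0.03      ] [ 5.54064852e-01 -5.34215612e-01  5.55111512e-17] [ 0.75914857 -0.33426337  0.        ]
t 0.1 tcp [0.1899 0.5951 0.2049] tooly 72.31 tilt [-0.    -0.001 -1.   ] open 0.0941 F [ 0.36 -0.39  0.18] q [-1.3   0.42 -0.01  1.61  0.    1.11 -0.05]
need cm [-44.9  -68.82   8.56] spin 49.71
```

Emit:
{"method": "drive_tool", "body": {"increments": "-4 -2.3 0 0;-4 -2.3 0 0;-4 -2.3 0 0;-4 -2.3 0 0;-4 -2.3 0 0;-4 -2.3 0 0;-4 -2.3 0 0;-4 -2.3 0 0", "grip": 9.4}}

```text
t: 0.9
eef_pos: [0.4417, 0.3167, 0.2022]
tcp_rot: [-0.002, 0.148, 0.989, -0.002]
wrist_force: [0.7, 0.3, -0.3]
opening: 0.0942
```

```bash
python3 - <<'E'
from h import *
need([.4085,-.197,.12],-67.4)
E
```

```text
t 0.9 tcp [0.4417 0.3167 0.2022] tooly 72.96 tilt [-0.004 -0.003 -1.   ] open 0.0942 F [ 0.72  0.26 -0.25] q [-0.81  0.28  0.15  1.82 -0.05  1.05  0.64]
need cm [-11.91 -50.06   8.37] spin 50.36
```

Emit:
{"method": "drive_tool", "body": {"increments": "-1.1 -4.6 0 0;-1.1 -4.6 0 0;-1.1 -4.6 0 0;-1.1 -4.6 0 0;-1.1 -4.6 0 0;-1.1 -4.6 0 0;-1.1 -4.6 0 0;-1.1 -4.6 0 0"}}

```text
t: 1.7
eef_pos: [0.4164, -0.076, 0.2022]
tcp_rot: [-0.002, 0.149, 0.989, -0.002]
wrist_force: [1.4, 0.4, 0.1]
opening: 0.0939
```

Emit:
{"method": "drive_tool", "body": {"increments": "0 0 0 8;0 0 0 8;0 0 0 8;0 0 0 8;0 0 0 8;0 0 0 8;0 0 0 0"}}

```text
t: 2.4
eef_pos: [0.4139, -0.0833, 0.2017]
tcp_rot: [-0.002, 0.554, 0.833, -0.003]
wrist_force: [-0.4, -1.2, 0.4]
opening: 0.0941
```

```bash
python3 - <<'E'
from h import *
need([.4085,-.197,.06],-67.4)
E
```

```text
t 2.4 tcp [ 0.4139 -0.0833  0.2017] tooly 22.75 tilt [-0.006 -0.003 -1.   ] open 0.0941 F [-0.44 -1.24  0.43] q [-0.36  0.05  0.51  2.1  -0.02  1.    0.55]
need cm [-10.27  -4.8   14.21] spin 0.15
```

Emit:
{"method": "drive_tool", "body": {"increments": "-3.4 -1.6 0 0;-3.4 -1.6 0 0;-3.4 -1.6 2 0;0 0 4 0;0 0 4 0;0 0 4 0;0 0 0 0;0 0 0 0"}}

```text
t: 3.2
eef_pos: [0.4097, -0.2014, 0.0593]
tcp_rot: [0.0, 0.537, 0.843, -0.003]
wrist_force: [0.4, -0.1, 0.0]
opening: 0.094
```

```bash
python3 - <<'E'
from h import *
need([.4085,-.197,.004],-67.4)
t=img("top");s=img("scene");cv2.imwrite("pics/t1.png",t);cv2.imwrite("pics/s1.png",s)
E
```

```text
t 3.2 tcp [ 0.4097 -0.2014  0.0593] tooly 24.99 tilt [-0.003 -0.005 -1.   ] open 0.094 F [ 0.43 -0.07  0.  ] q [-0.08  0.38  0.55  2.15 -0.3   0.68  1.11]
need cm [0.47 0.11 5.53] spin 2.39
```

View pics/s1.png

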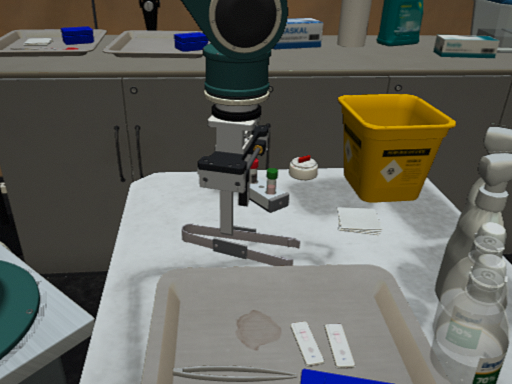

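View pics/t1.png

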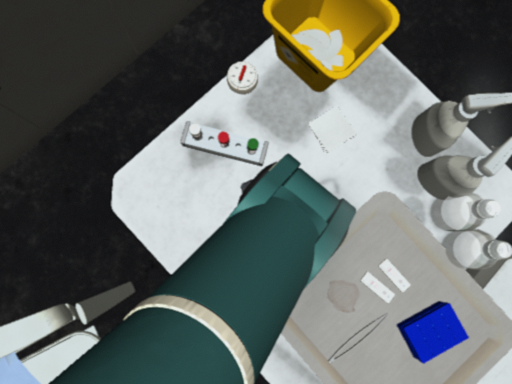

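Emit:
{"method": "drive_tool", "body": {"increments": "0.3 0.1 0 2.3;0 0 0 0;0 0 2 0;0 0 2 0;0 0 0.8 0;0 0 0 0"}}

```text
t: 3.9
eef_pos: [0.417, -0.1987, 0.0197]
tcp_rot: [0.008, 0.55, 0.835, 0.001]
wrist_force: [0.4, -0.1, -0.2]
opening: 0.0944
```

```bash
python3 - <<'E'
from h import *
need([.4085,-.197,.004],-67.4)
s=img("scene");crop(s,170,130,140,140,5,"pics/s2.png")
E
```

```text
t 3.9 tcp [ 0.417  -0.1987  0.0197] tooly 23.23 tilt [ 0.015 -0.006 -1.   ] open 0.0944 F [ 0.4  -0.11 -0.24] q [-0.04  0.46  0.49  2.17 -0.39  0.58  1.14]
need cm [ 0.51 -0.73  1.56] spin 0.63
```

View pics/s2.png

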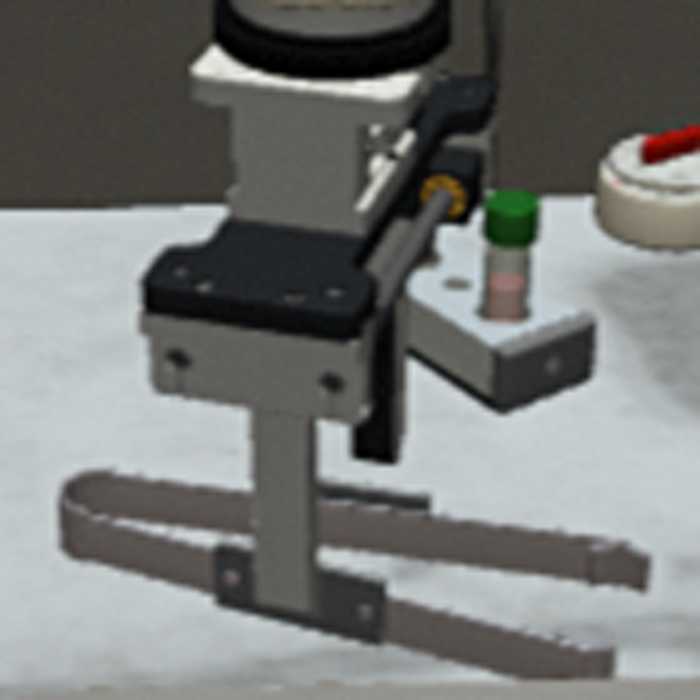

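Emit:
{"method": "drive_tool", "body": {"increments": "0.2 -0.35 0.3 0.5;0.2 -0.35 0.5 0;0 0 0.5 0;0 0 0.2 0;0 0 0 0;0 0 0 0"}}

```text
t: 4.55
eef_pos: [0.4099, -0.1982, 0.0061]
tcp_rot: [0.009, 0.554, 0.833, 0.002]
wrist_force: [-0.3, -0.2, 0.0]
opening: 0.0938
```

```bash
python3 - <<'E'
from h import *
need([.4085,-.197,.004],-67.4)
E
```

```text
t 4.55 tcp [ 0.4099 -0.1982  0.0061] tooly 22.73 tilt [ 0.018 -0.007 -1.   ] open 0.0938 F [-0.25 -0.16  0.  ] q [-0.01  0.47  0.47  2.19 -0.42  0.54  1.17]
need cm [ 0.17 -0.09  0.21] spin 0.13
```

Emit:
{"method": "drive_tool", "body": {"increments": "0.1 -0.1 0.1 0;0 0 0 0;0 0 0 0;0 0 0 0;0 0 0 0;0 0 0 0", "grip": 4.5, "grip_force": 25}}

```text
t: 5.15
eef_pos: [0.4089, -0.1977, 0.0053]
tcp_rot: [0.01, 0.554, 0.833, 0.002]
wrist_force: [0.5, -0.2, 0.8]
opening: 0.0495
```

```bash
python3 - <<'E'
from h import *
need([.4085,-.197,.004],-67.4)
s=img("scene");crop(s,170,130,140,140,5,"pics/s3.png")
E
```

```text
t 5.15 tcp [ 0.4089 -0.1977  0.0053] tooly 22.74 tilt [ 0.019 -0.007 -1.   ] open 0.0495 F [ 0.46 -0.15  0.77] q [-0.01  0.47  0.47  2.19 -0.42  0.53  1.17]
need cm [ 0.08 -0.01  0.12] spin 0.14
```

View pics/s3.png

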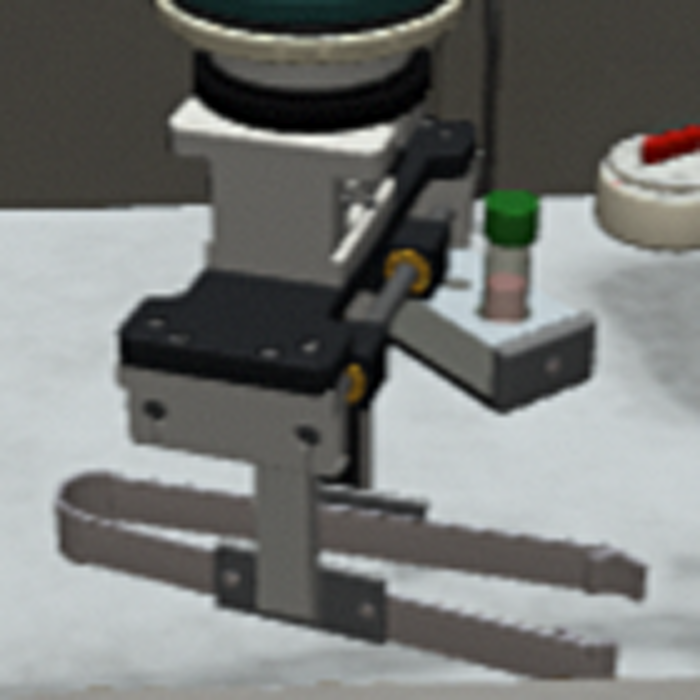

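Emit:
{"method": "drive_tool", "body": {"increments": "0 0 0 0;0 0 0 0;0 0 0 0;0 0 0 0"}}

```text
t: 5.6
eef_pos: [0.4091, -0.1977, 0.0053]
tcp_rot: [0.01, 0.554, 0.833, 0.002]
wrist_force: [-0.3, -0.1, 0.0]
opening: 0.0448
```

Emit:
{"method": "drive_tool", "body": {"increments": "0 0 -0.5 0;0 0 -1 0;0 0 -1.5 0;0 0 -1.5 0;0 0 -1.5 0;0 0 -1.5 0;0 0 0 0;0 0 0 0"}}

```text
t: 6.4
eef_pos: [0.4066, -0.1972, 0.0864]
tcp_rot: [0.01, 0.554, 0.832, 0.002]
wrist_force: [0.3, 0.4, -0.2]
opening: 0.0452
```

```bash
python3 - <<'E'
from h import *
need([.409,-.118,.08],-12.3)
s=img("scene");crop(s,170,130,140,140,5,"pics/s4.png")
E
```

```text
t 6.4 tcp [ 0.4066 -0.1972  0.0864] tooly 22.68 tilt [ 0.019 -0.007 -1.   ] open 0.0452 F [ 0.28  0.36 -0.19] q [-0.13  0.31  0.59  2.17 -0.27  0.71  1.04]
need cm [7.23 3.27 0.59] spin -55.02
```

View pics/s4.png

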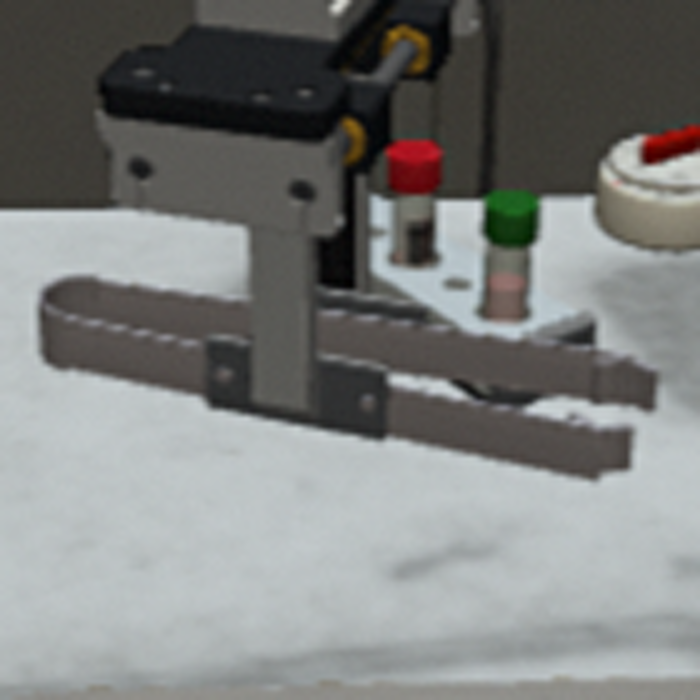

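Emit:
{"method": "drive_tool", "body": {"increments": "0 0 0 -4;0 0 0 -7;0 0 0 -8;0 0 0 -8;0 0 0 -8;0 0 0 -8;0 0 0 -8;0 0 0 -4"}}

```text
t: 7.25
eef_pos: [0.4032, -0.1963, 0.0808]
tcp_rot: [0.005, 0.089, 0.996, -0.002]
wrist_force: [-0.2, -0.4, -0.6]
opening: 0.0453
```

Emit:
{"method": "drive_tool", "body": {"increments": "0 0 0 0;0 0 0 0"}}

```text
t: 7.45
eef_pos: [0.4024, -0.1963, 0.0796]
tcp_rot: [0.004, 0.09, 0.996, -0.002]
wrist_force: [-0.5, -0.1, -1.0]
opening: 0.045
```

```bash
python3 - <<'E'
from h import *
need([.409,-.118,.08],-12.3)
s=img("scene");crop(s,150,110,160,140,5,"pics/s5.png")
E
```

```text
t 7.45 tcp [ 0.4024 -0.1963  0.0796] tooly 79.71 tilt [ 0.008 -0.004 -1.   ] open 0.045 F [-0.5  -0.14 -0.97] q [ 0.06  0.3   0.37  2.17 -0.16  0.7   1.93]
need cm [ 0.75  7.82 -0.06] spin 2.01
```

View pics/s5.png

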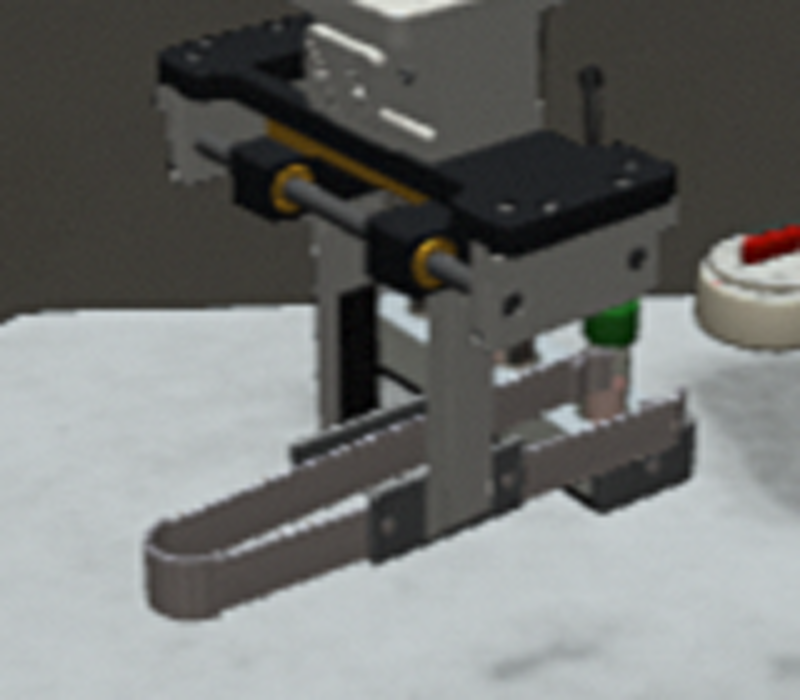

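```bash
python3 - <<'E'
from h import *
o=robot.get_obs();p=o['eef_pos'];a=np.radians(79.71-90)
d=np.array([np.cos(a),np.sin(a)]);n=np.array([-d[1],d[0]])
for z in(.018,.020,.022):
    P=onz("scene",286.6,187.2,p[2]-.0053+z); r=P[:2]-p[:2]; print(P,"tip along",r@d,"lat",r@n)
v=np.array([.575,-.1547]);h=np.radians(-12.3)
print("final tcp",v-.099*np.array([np.cos(h),np.sin(h)]))
need([.409,-.118,.04],-12.3)
E
```

```text
[ 0.51399629 -0.23187523  0.09231514] tip along 0.11621559009925714 lat -0.015108073969108467
[ 0.51082398 -0.2339327   0.09431514] tip along 0.11346183310899198 lat -0.01769911740009048
[ 0.50765168 -0.23599016  0.09631514] tip along 0.11070807611872682 lat -0.020290160831072483
final tcp [ 0.47827249 -0.13360999]
t 7.5 tcp [ 0.4023 -0.1963  0.0796] tooly 79.71 tilt [ 0.008 -0.004 -1.   ] open 0.0451 F [-0.81 -0.02 -0.94] q [ 0.06  0.3   0.37  2.17 -0.16  0.7   1.93]
need cm [0.77 7.83 3.94] spin 2.01
```

Emit:
{"method": "drive_tool", "body": {"increments": "0.1 1.2 0 0.5;0.2 2 0 1;0.2 2 0.5 0.5;0.2 1.6 1 0;0 0.7 1 0;0 0.3 1 0;0 0 0.5 0;0 0 0 0"}}

```text
t: 8.3
eef_pos: [0.4116, -0.1174, 0.0362]
tcp_rot: [0.003, 0.115, 0.993, -0.002]
wrist_force: [0.3, -0.4, -0.9]
opening: 0.045
```

```bash
python3 - <<'E'
from h import *
need([.409,-.118,.04],-12.3)
v=np.array([.575,-.1547]);h=np.radians(-12.3)
need([*(v-.099*np.array([np.cos(h),np.sin(h)])),.04],-12.3)
s=img("scene");crop(s,150,110,160,140,5,"pics/s6.png")
t=img("top");crop(t,170,80,200,150,4,"pics/t6.png")
E
```

```text
t 8.3 tcp [ 0.4116 -0.1174  0.0362] tooly 76.84 tilt [ 0.006 -0.005 -1.   ] open 0.045 F [ 0.34 -0.4  -0.92] q [-0.08  0.35  0.32  2.23 -0.2   0.58  1.73]
need cm [ 0.24 -0.12 -0.38] spin -0.86
t 8.3 tcp [ 0.4116 -0.1174  0.0362] tooly 76.84 tilt [ 0.006 -0.005 -1.   ] open 0.045 F [ 0.34 -0.4  -0.92] q [-0.08  0.35  0.32  2.23 -0.2   0.58  1.73]
need cm [-6.86 -0.06 -0.33] spin -0.86
```

View pics/s6.png

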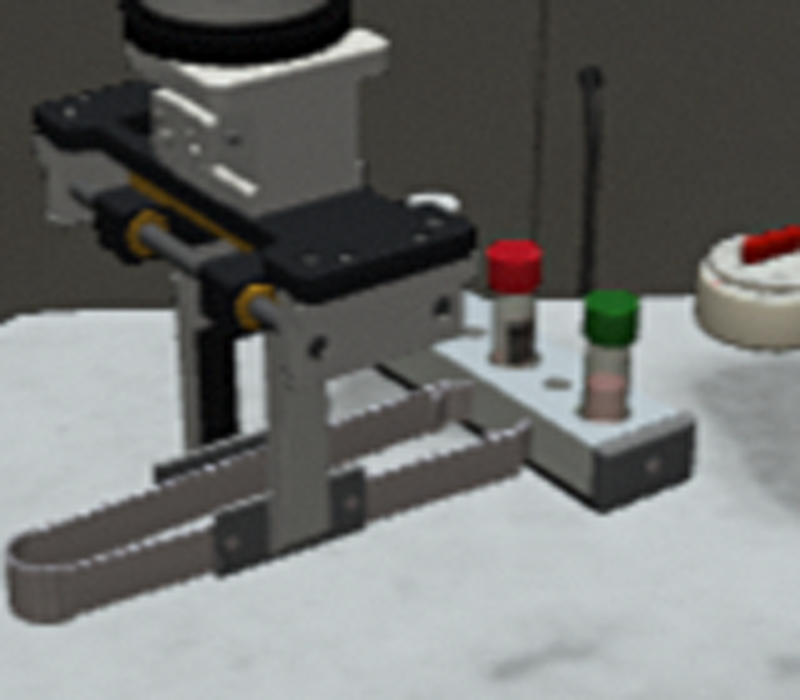

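View pics/t6.png

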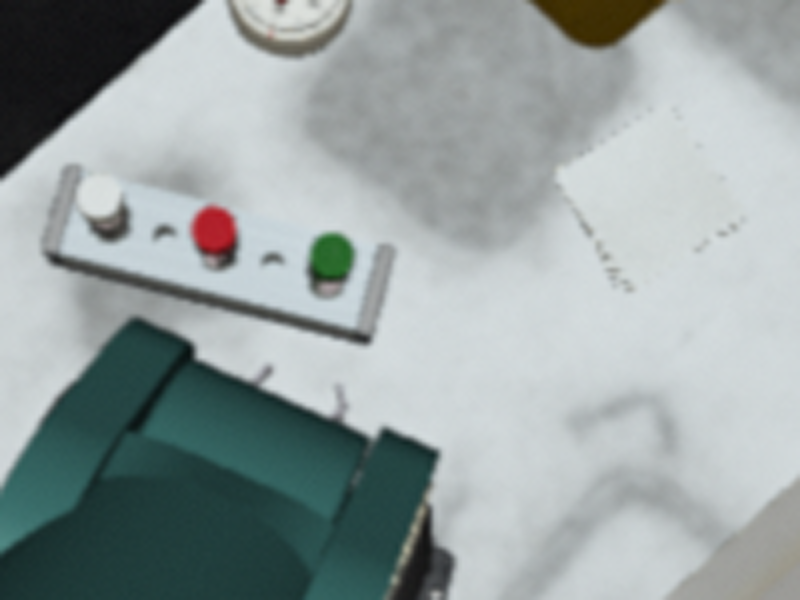

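```bash
python3 - <<'E'
from h import *
T=lambda x,y:(x/4+170-.4,y/4+80-.4)
p=np.array([.4116,-.1174]);a=np.radians(-13.16);d=np.array([np.cos(a),np.sin(a)]);n=np.array([-d[1],d[0]])
L=onz("top",*T(270,366),.052);R=onz("top",*T(336,385),.052);M=(L+R)/2
for P in(L,R,M): print(P,"along",(P[:2]-p)@d,"lat",(P[:2]-p)@n)
g=onz("top",*T(331,252),.078); print("green",g,"lat",(g[:2]-p)@n,"along",(g[:2]-p)@d, "v lat",(np.array([.575,-.1547])-p)@n)
E
```

```text
[ 0.52237939 -0.126551    0.052     ] along 0.10995353201897896 lat 0.016310590266508915
[ 0.51379899 -0.15983092  0.052     ] along 0.109175346151422 lat -0.018048842655553888
[ 0.51808919 -0.14319096  0.052     ] along 0.1095644390852005 lat -0.0008691261945224849
green [ 0.57556637 -0.15493957  0.078     ] lat 0.0007766965418134139 along 0.16820697975922572 v lat 0.0008810317965413771
```

Emit:
{"method": "drive_tool", "body": {"increments": "0 0 -0.2 -0.5;0 0 -0.2 -0.4;-0.5 0 0 0;-1 0 0 0;-1 0 0 0;-0.5 0 0 0;0 0 0 0"}}

```text
t: 9.1
eef_pos: [0.4454, -0.1258, 0.0429]
tcp_rot: [0.005, 0.107, 0.994, -0.002]
wrist_force: [0.6, -0.7, -0.3]
opening: 0.045
```

```bash
python3 - <<'E'
from h import *
v=np.array([.575,-.1547]);h=np.radians(-12.3)
need([*(v-.099*np.array([np.cos(h),np.sin(h)])),.04],-12.3)
s=img("scene");crop(s,150,110,160,140,5,"pics/s7.png")
t=img("top");crop(t,170,80,200,150,4,"pics/t7.png")
E
```

```text
t 9.1 tcp [ 0.4454 -0.1258  0.0429] tooly 77.71 tilt [ 0.01  -0.005 -1.   ] open 0.045 F [ 0.6  -0.73 -0.32] q [-0.06  0.39  0.32  2.15 -0.2   0.62  1.75]
need cm [-3.38 -0.06  0.33] spin 0.01
```

View pics/t7.png

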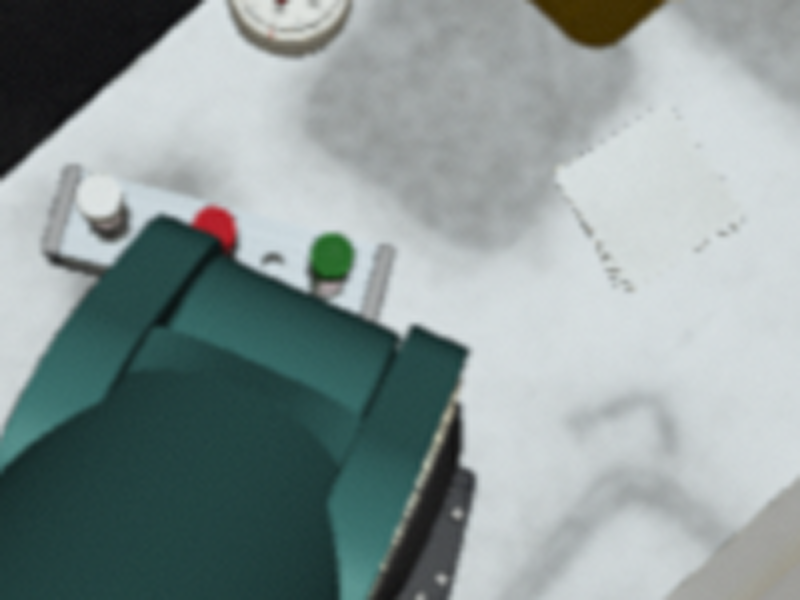

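View pics/s7.png

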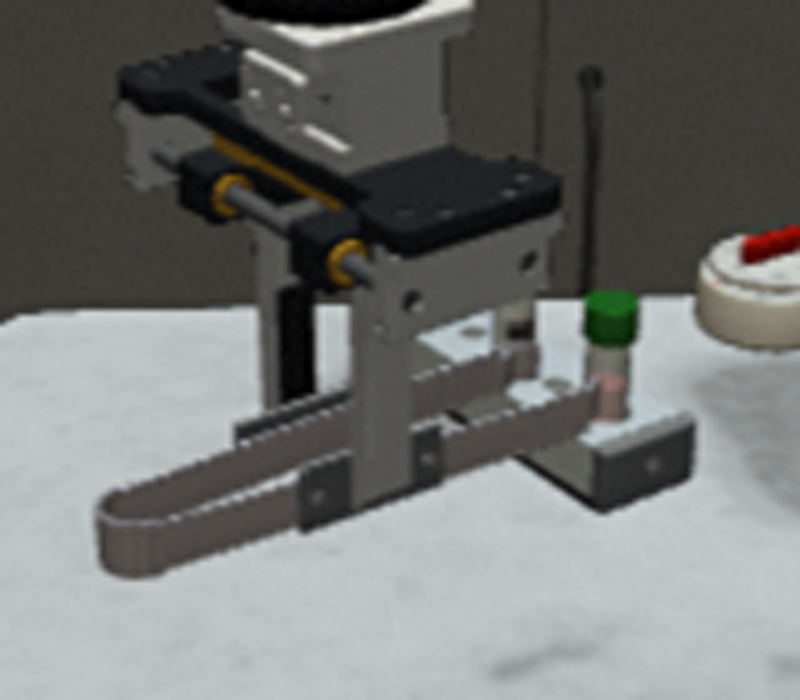

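Emit:
{"method": "drive_tool", "body": {"increments": "-0.5 0 0.2 0;-0.9 0 0.1 0;-0.9 0 0 0;-0.5 0 0 0;0 0 0 0;0 0 0 0"}}

```text
t: 9.8
eef_pos: [0.474, -0.132, 0.0396]
tcp_rot: [0.005, 0.107, 0.994, -0.002]
wrist_force: [0.4, -0.1, -0.9]
opening: 0.0447
```

```bash
python3 - <<'E'
from h import *
v=np.array([.575,-.1547]);h=np.radians(-12.3)
need([*(v-.099*np.array([np.cos(h),np.sin(h)])),.04],-12.3)
s=img("scene");crop(s,220,140,100,80,8,"pics/s8.png")
E
```

```text
t 9.8 tcp [ 0.474  -0.132   0.0396] tooly 77.71 tilt [ 0.009 -0.005 -1.   ] open 0.0447 F [ 0.39 -0.13 -0.87] q [-0.05  0.43  0.31  2.08 -0.21  0.64  1.76]
need cm [-0.45 -0.06 -0.04] spin 0.01
```

View pics/s8.png

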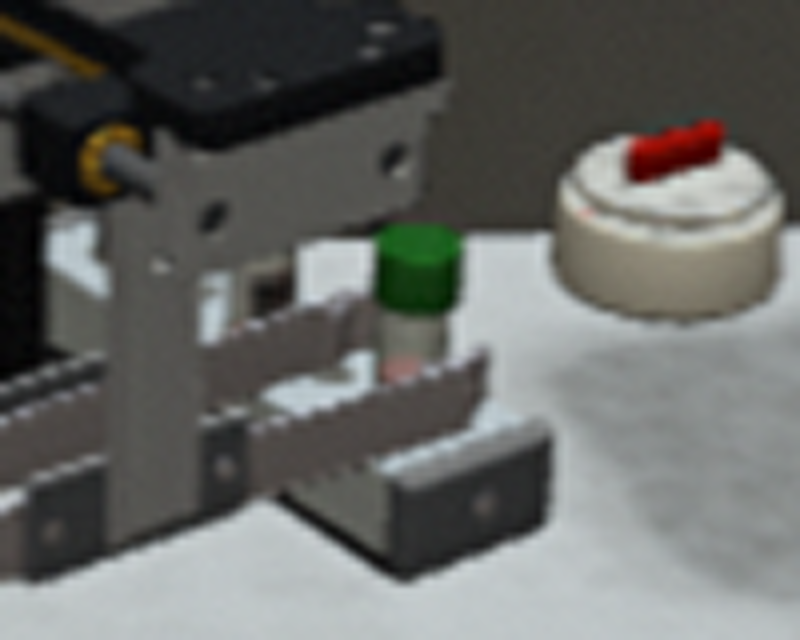

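Emit:
{"method": "drive_tool", "body": {"increments": "-0.3 0.03 0 0;-0.2 0 0 0;0 0 0 0;0 0 0 0"}}

```text
t: 10.25
eef_pos: [0.4789, -0.1327, 0.0398]
tcp_rot: [0.005, 0.107, 0.994, -0.002]
wrist_force: [0.3, -0.5, -0.7]
opening: 0.0451
```

```bash
python3 - <<'E'
from h import *
v=np.array([.575,-.1547]);h=np.radians(-12.3)
need([*(v-.099*np.array([np.cos(h),np.sin(h)])),.04],-12.3)
E
```

```text
t 10.25 tcp [ 0.4789 -0.1327  0.0398] tooly 77.71 tilt [ 0.009 -0.005 -1.   ] open 0.0451 F [ 0.3  -0.47 -0.65] q [-0.05  0.44  0.31  2.07 -0.21  0.65  1.75]
need cm [ 0.04 -0.11 -0.02] spin 0.01
```

Emit:
{"method": "drive_tool", "body": {"increments": "0 0 0 0;0 0 0 0;0 0 0 0;0 0 0 0;0 0 0 0;0 0 0 0", "grip": 3.9, "grip_force": 25}}

```text
t: 10.85
eef_pos: [0.4787, -0.1326, 0.0398]
tcp_rot: [0.005, 0.107, 0.994, -0.002]
wrist_force: [0.9, 0.3, -1.6]
opening: 0.0395
```

Emit:
{"method": "drive_tool", "body": {"increments": "0 0 0 0;0 0 0 0;0 0 0 0;0 0 0 0;0 0 0 0;0 0 0 0;0 0 0 0;0 0 0 0", "grip": 3, "grip_force": 25}}

```text
t: 11.65
eef_pos: [0.4786, -0.1326, 0.0398]
tcp_rot: [0.005, 0.107, 0.994, -0.002]
wrist_force: [-0.8, -0.2, -1.0]
opening: 0.0355
```

```bash
python3 - <<'E'
from h import *
need([.48,-.13,.04],-12.3)
s=img("scene");crop(s,220,140,100,80,8,"pics/s9.png")
E
```

```text
t 11.65 tcp [ 0.4786 -0.1326  0.0398] tooly 77.71 tilt [ 0.009 -0.005 -1.   ] open 0.0355 F [-0.85 -0.22 -1.03] q [-0.05  0.44  0.31  2.07 -0.21  0.65  1.75]
need cm [-0.08  0.28 -0.02] spin 0.01
```

View pics/s9.png

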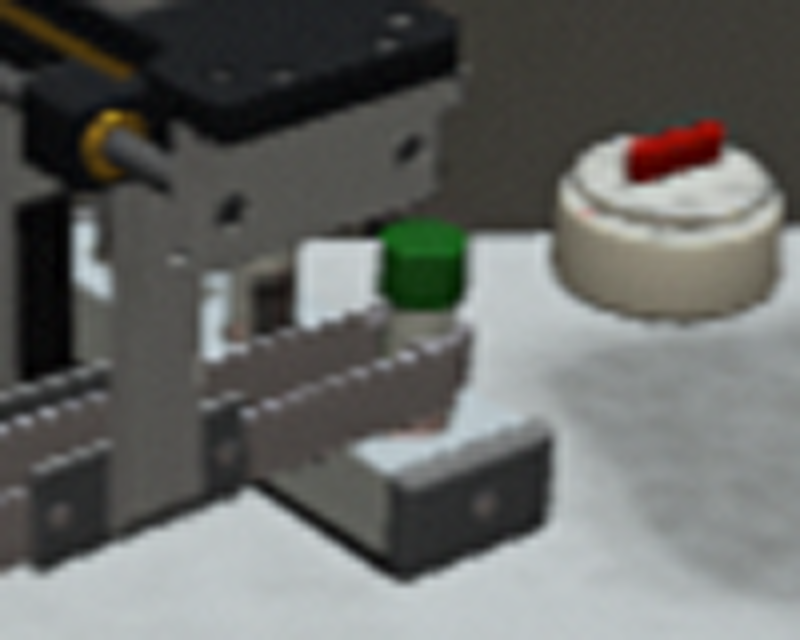

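Emit:
{"method": "drive_tool", "body": {"increments": "0 0 -0.2 0;0 0 -0.4 0;0 0 -0.5 0;0 0 -0.5 0;0 0 -0.5 0;0 0 -0.5 0;0 0 -0.3 0;0 0 0 0"}}

```text
t: 12.5
eef_pos: [0.4787, -0.1325, 0.072]
tcp_rot: [0.005, 0.107, 0.994, -0.002]
wrist_force: [0.1, 0.1, -1.3]
opening: 0.0356
```

```bash
python3 - <<'E'
from h import *
need([.48,-.13,.15],-12.3)
s=img("scene");crop(s,220,110,100,100,6,"pics/s10.png")
E
```

```text
t 12.5 tcp [ 0.4787 -0.1325  0.072 ] tooly 77.71 tilt [ 0.01  -0.005 -1.   ] open 0.0356 F [ 0.1   0.06 -1.34] q [-0.07  0.38  0.33  2.06 -0.18  0.72  1.73]
need cm [-0.16  0.26 -7.79] spin 0.01
```

View pics/s10.png

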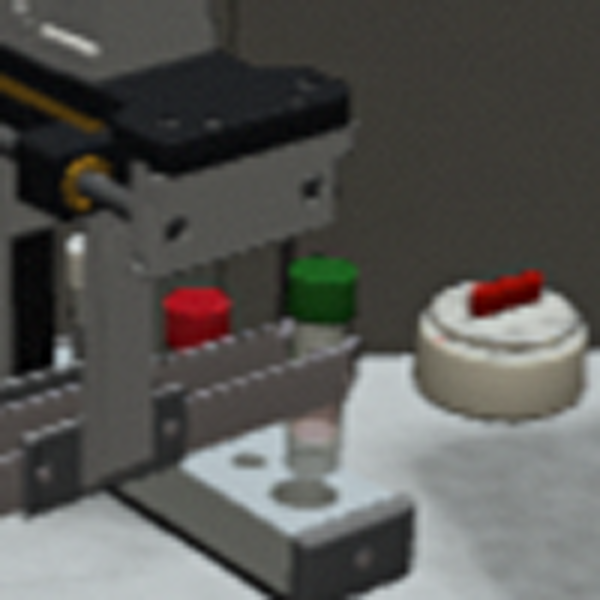

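Emit:
{"method": "drive_tool", "body": {"increments": "0 0 -0.4 0;0 0 -0.8 0;0 0 -1.2 0;0 0 -1.3 0;0 0 -1.3 0;0 0 -1.2 0;0 0 -0.8 0;0 0 -0.4 0"}}

```text
t: 13.35
eef_pos: [0.4775, -0.1323, 0.1523]
tcp_rot: [0.005, 0.107, 0.994, -0.002]
wrist_force: [-0.7, 0.4, -2.1]
opening: 0.0359
```

```bash
python3 - <<'E'
from h import *
need([.5306,-.3056,.16],-12.3)
s=img("scene");crop(s,200,60,150,130,5,"pics/s11.png")
print([onz("top",320,88,z) for z in (.1,.2)])
E
```

```text
t 13.35 tcp [ 0.4775 -0.1323  0.1523] tooly 77.68 tilt [ 0.009 -0.005 -1.   ] open 0.0359 F [-0.66  0.42 -2.11] q [-0.11  0.25  0.37  2.   -0.11  0.89  1.67]
need cm [ -8.89 -15.79  -0.63] spin -0.02
[array([ 0.68425662, -0.28394031,  0.1       ]), array([ 0.64658538, -0.26645587,  0.2       ])]
```

View pics/s11.png

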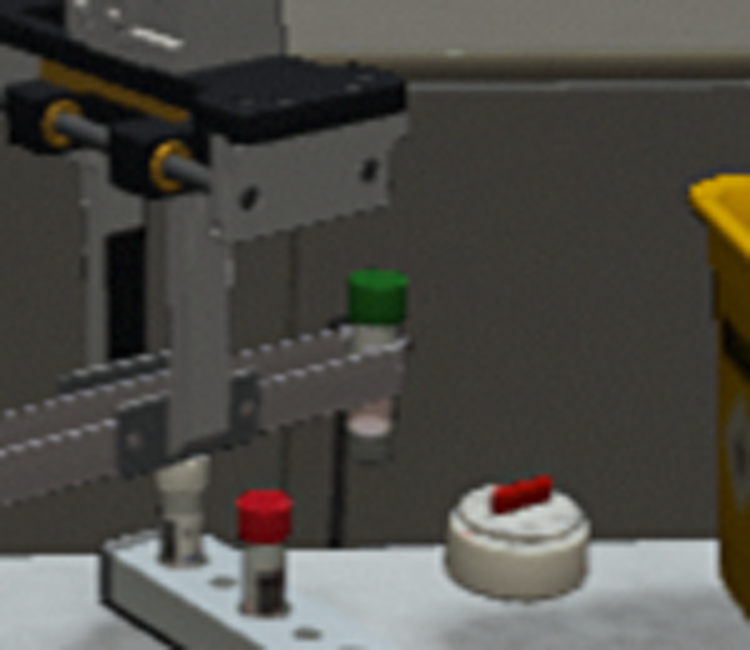

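Emit:
{"method": "drive_tool", "body": {"increments": "0 -0.6 0 0;0 -1.2 0 0;0 -2 0 0;0 -2.4 0 0;0 -2.4 0 0;0 -2.4 0 0;0 -2 0 0;0 -1.2 0 0"}}

```text
t: 14.2
eef_pos: [0.4423, -0.2805, 0.1497]
tcp_rot: [0.002, 0.107, 0.994, -0.002]
wrist_force: [0.8, -0.2, -0.7]
opening: 0.0352
```

Emit:
{"method": "drive_tool", "body": {"increments": "0 -0.5 0 0;0 0 0 0;0 0 0 0"}}

```text
t: 14.5
eef_pos: [0.4389, -0.2882, 0.1484]
tcp_rot: [0.001, 0.109, 0.994, -0.002]
wrist_force: [1.3, -0.5, -1.3]
opening: 0.0354
```

```bash
python3 - <<'E'
from h import *
need([.5306,-.3056,.16],-12.3)
s=img("scene");crop(s,200,60,180,150,4,"pics/s12.png")
E
```

```text
t 14.5 tcp [ 0.4389 -0.2882  0.1484] tooly 77.47 tilt [ 0.002 -0.005 -1.   ] open 0.0354 F [ 1.28 -0.46 -1.26] q [ 0.15  0.32  0.44  1.93 -0.17  0.92  2.03]
need cm [-9.33  0.29 -1.13] spin -0.23
```

View pics/s12.png

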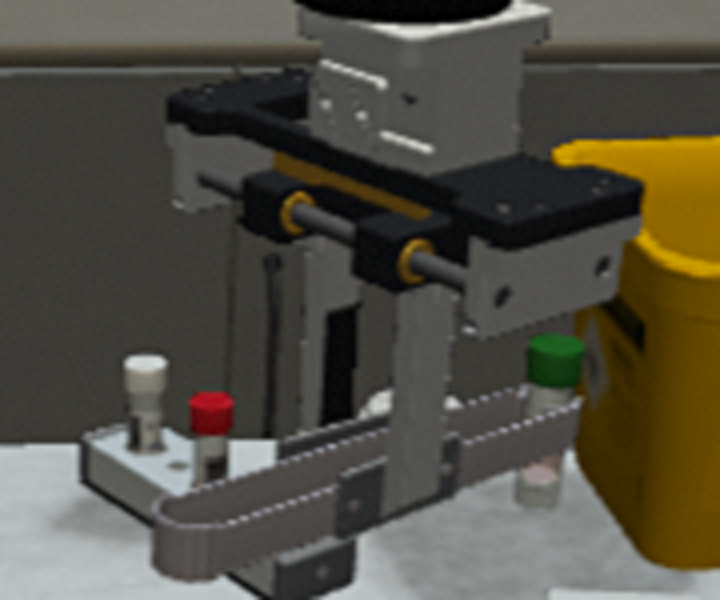

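```bash
python3 - <<'E'
from h import *
c=np.array([.4389+.0967,-.2882-.0211])
a,b=proj("scene",[*c,.115]),proj("scene",[*c,.187]);print(a,b)
S=lambda x,y:np.array((x/4+200-.4,y/4+60-.4))
print(S(538,503),S(557,343))
print("bin rim corner",onz("top",325,76,.19))
E
```

```text
[332.25216605 185.23428019] [337.23284352 146.00549771]
[334.1  185.35] [338.85 145.35]
bin rim corner [ 0.67268464 -0.27691204  0.19      ]
```

Emit:
{"method": "drive_tool", "body": {"increments": "-0.4 0 0 0;-0.8 0 -0.1 0;-1.2 0 -0.2 0;-1.4 0 -0.2 0;-1.4 0 -0.2 0;-1.2 0 -0.1 0;-0.8 0 0 0;-0.4 0 0 0"}}

```text
t: 15.35
eef_pos: [0.5226, -0.3023, 0.1576]
tcp_rot: [0.002, 0.106, 0.994, -0.002]
wrist_force: [-0.4, 0.2, -1.2]
opening: 0.0354
```

Emit:
{"method": "drive_tool", "body": {"increments": "0 0 0 0;0 0 0 0"}}

```text
t: 15.55
eef_pos: [0.5229, -0.3021, 0.1573]
tcp_rot: [0.002, 0.106, 0.994, -0.002]
wrist_force: [-0.2, 0.0, -1.1]
opening: 0.0352
```

```bash
python3 - <<'E'
from h import *
need([.5306,-.3056,.16],-12.3)
s=img("scene");cv2.imwrite("pics/s13f.png",s);crop(s,230,60,180,190,4,"pics/s13.png")
s=img("top");cv2.imwrite("pics/t13f.png",s);crop(s,220,60,180,150,4,"pics/t13.png")
E
```

```text
t 15.55 tcp [ 0.5229 -0.3021  0.1573] tooly 77.87 tilt [ 0.003 -0.004 -1.   ] open 0.0352 F [-0.16  0.04 -1.11] q [ 0.16  0.45  0.42  1.73 -0.21  1.    2.01]
need cm [-0.83 -0.18 -0.27] spin 0.17
```

View pics/s13.png

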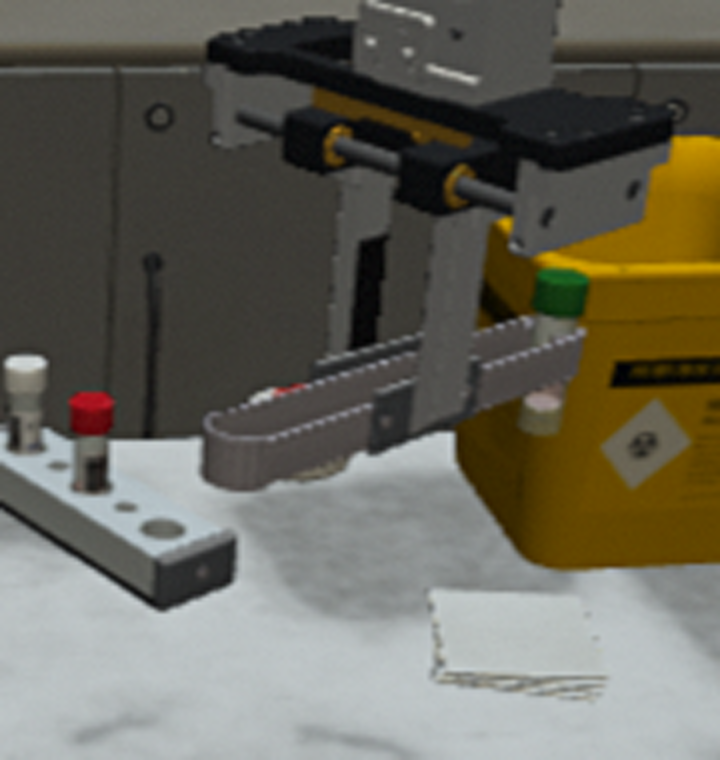

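View pics/t13.png

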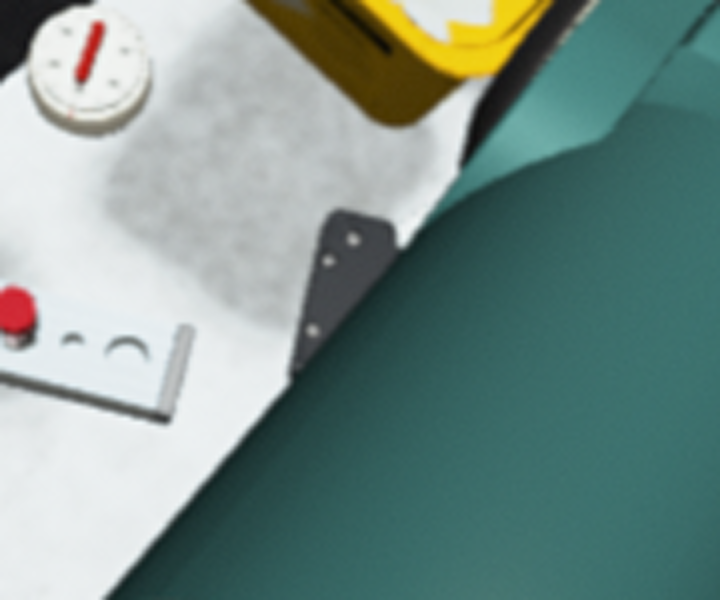

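```bash
python3 - <<'E'
from h import *
S=lambda x,y:np.array((x/4+230-.4,y/4+60-.4))
P=[onz("scene",*S(*c),.012) for c in((430,590),(592,596),(607,677),(437,668))]
print(np.round(P,4),np.mean(P,0))
a=onz("scene",*S(540,428),.123);print("vial bottom if z .123",a)
s=cv2.imread("pics/s13f.png");hsv=cv2.cvtColor(s,cv2.COLOR_BGR2HSV)
m=cv2.inRange(hsv,(50,120,30),(75,255,255));m[:,420:]=0
M=cv2.moments(m,True);c=(M['m10']/M['m00'],M['m01']/M['m00']);print(c,m.sum()/255)
for z in(.18,.185,.19): print(z,onz("scene",*c,z))
print("pred cap", proj("scene",[.5229+.0967,-.3021-.0211,.1573-.0398+.006+.064]), "pred bottom",proj("scene",[.5229+.0967,-.3021-.0211,.1235]),S(540,428))
E
```

```text
[[ 0.6392 -0.2737  0.012 ]
 [ 0.6879 -0.3377  0.012 ]
 [ 0.6235 -0.3756  0.012 ]
 [ 0.5779 -0.3121  0.012 ]] [ 0.63213214 -0.32475699  0.012     ]
vial bottom if z .123 [ 0.62416285 -0.32360109  0.123     ]
(373.80281690140845, 118.61267605633803) 142.0
0.18 [ 0.71792909 -0.28680713  0.18      ]
0.185 [ 0.70426961 -0.29253988  0.185     ]
0.19 [ 0.69061013 -0.29827262  0.19      ]
pred cap [368.62560401 133.6762985 ] pred bottom [363.26963152 167.10278651] [364.6 166.6]
```

Emit:
{"method": "drive_tool", "body": {"increments": "-0.3 -0.1 0 0;-0.4 -0.1 0 0;-0.2 0 0 0;0 0 0 0;0 0 0 0;0 0 0 0;0 0 0 0"}}

```text
t: 16.35
eef_pos: [0.5313, -0.3064, 0.1577]
tcp_rot: [0.002, 0.106, 0.994, -0.002]
wrist_force: [-0.6, 0.4, -1.7]
opening: 0.0357
```

```bash
python3 - <<'E'
from h import *
need([.533,-.305,.16],-12.3)
s=img("scene");cv2.imwrite("pics/s14f.png",s);crop(s,230,60,180,190,4,"pics/s14.png")
S=lambda x,y:np.array((x/4+230-.4,y/4+60-.4))
o=robot.get_obs();p=o['eef_pos'];print(o['joint_velocities'].round(3))
b=[p[0]+.0967,p[1]-.0211,p[2]-.034]
print(b,"pred bottom/top in crop",[((proj("scene",[b[0],b[1],b[2]+h])-[230,60]+.4)*4).round(0) for h in(0,.072)])
E
```

```text
t 16.35 tcp [ 0.5313 -0.3064  0.1577] tooly 77.82 tilt [ 0.003 -0.004 -1.   ] open 0.0357 F [-0.6   0.42 -1.74] q [ 0.16  0.47  0.41  1.71 -0.21  1.01  2.01]
need cm [-0.14  0.18 -0.23] spin 0.12
[-0.002 -0.001  0.001  0.001  0.001 -0.001 -0.001]
[np.float64(0.6279430445379739), np.float64(-0.32757420600521925), np.float64(0.12376435850729836)] pred bottom/top in crop [array([552., 426.]), array([577., 276.])]
```

View pics/s14.png

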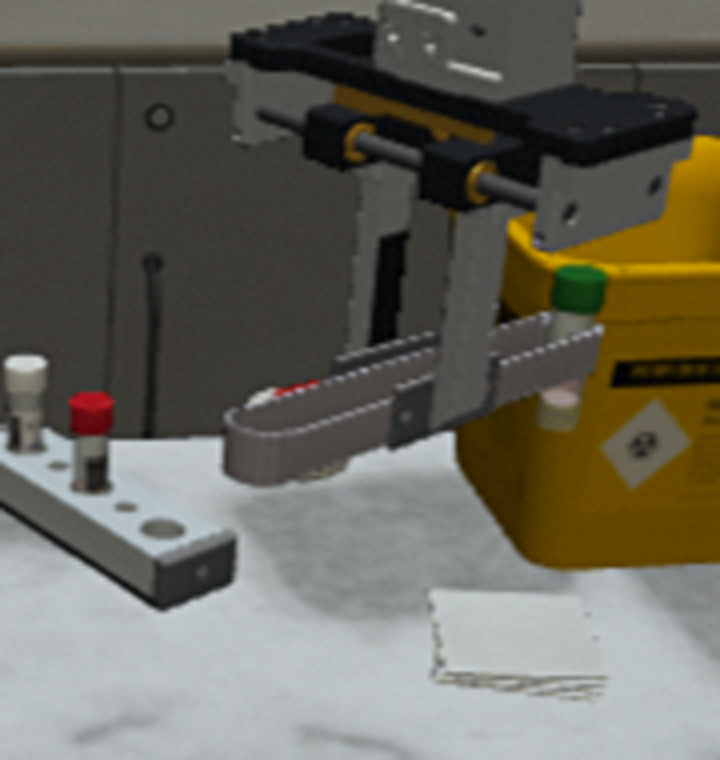

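```bash
python3 -c "
from rig import robot
print(robot.job_done())"
```

```text
the job is handed in; nothing more can be done
None
```

The arm picked up the tongs by their grips, closed the jaws on the green-capped vial and lifted it out of the block. It is held over the gauze pad, and I handed the job in at about 16.4 s of the 43 s allowed.

What the last checks showed:
- **Position:** the vial's axis is at about (0.628, -0.328). The pad's centre came out at (0.627, -0.327) from the top camera and (0.632, -0.325) from the scene camera. The two views disagree by about 5 mm, and the vial is within about 5 mm of both.
- **Height:** the vial's bottom is at about z = 0.124, roughly 11 cm above the pad.
- **Upright and still:** the vial's lean in the last image matches the projected vertical to about a pixel, and joint speeds were near zero.
- **Grip:** the fingers read 35.7 mm over the grips at 25 N, close to the 36 mm expected with the jaws closed on a vial.
- **Other vials:** the red and white vials are still standing in their wells.
- **Contact with the vial:** in every picture taken, only the tongs' jaws touched the green vial.

Over the pad, the arm hid the vial from the top camera, so the final check of the vial relies on the scene camera and the measured arm pose. One automatic colour measurement of the green cap was thrown off by other green pixels, so I dropped it and read the cap's position from the picture instead.

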